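Screw the retaining knob onto the label unwinder

ROBOT

A 6-joint arm with a two-finger parallel gripper is mounted at the origin on the work surface. World frame = base frame: x ahead of the robot, y to its left, z up, the work surface at z = 0. Lengths are in mm, angles in rad, forces in N, time in s.
With the tool pointing down it reaches from about 400 to 925 mm from the base axis. Payload 12.5 kg.
Tool frame: the origin (TCP) lies midway between the tips of the shut fingers; the grasp point (between the pads) lies 19 mm behind it; z points along the fingers, y is the line along which they close (so a half turn about z gives the same grasp; the last joint's range is limited). The gripper opens to 95 mm and grips with 3 to 60 N. Pads are 20 mm wide; open, the fingers measure 119 mm over their backs; the gripper's body (75 mm by 180 mm) begins 59 mm behind the grasp point.
Start: joints at [-1.287, 0.491, 1.559, -0, 1.092, -0.106], TCP at [237.526, -578.125, 214.661] pointing down, gripper open.
Joint ranges: [-3.1, 3.1], [-0.84, 2.19], [0.05, 2.79], [-1.13, 4.28], [0.06, 2.93], [-2.69, 2.69]. Speed limits (rad/s): [2.22, 2.22, 2.79, 3.14, 3.14, 3.14].

INTERFACE

Orientations are given as [roll, pitch, yaw] about the fixed x, y, z axes, in that order (R = Rz(yaw) Ry(pitch) Rx(roll)).
In Python, from cell import state, read_camera, camera_info, env gives the robot as it stands.
- The arm moves only by the tool move_arm, never from a script. Its argument "commands" is a list of rows, each a list of 3 entries, a list of its own where there are three numbers: the shift along the world's x, y, z in cm, then the turn, a rotation vector about the world's x, y, z in degrees, then the opening, from 0 (shut) to 1 (fully open). A call has 1 to 10 rows; each row shifts and turns the commanded pose from where the row before left it; what a row does not reach is not made up. A row lasts 1/10 s, in which the tool goes at most 50 mm and 8.59 degrees, less where a joint would pass 70% of its speed; a pose out of reach is approached as far as the arm can. A call with a gripper value outside its range is refused whole. The fingers move at their own pace and stop on an object; the grip force is fixed at half the most. Time passes only in rows, so rows that do not move let the fingers close. It gives the time, the measured TCP pose, the force, the opening and the grip force at its end, in the units of the state.
- state(): the state, without advancing time (a new reading comes with each control period).
- read_camera(name): name is "side" or "top"; returns the picture (384x512x3 uint8, blue, green, red); there is no depth.
- camera_info(name): a dict with "K" (3x3 intrinsics, pixels), "cam_to_world" (4x4, takes a point from camera to world coordinates). Camera axes: x right, y down, z forward; pixel columns grow to the right and rows downward; lengths in mm; the calibration is good to about 2 mm. A picture is of the moment at which its call begins. camera_info takes no time and is no camera call.
- env.job_done(): hands the job in; it is judged then, once.
The state is a dict: "t": time; "joints": joint angles; "qvel": joint speeds; "tau": joint torques, N m; "eef_pos": TCP position; "tcp_rot": TCP orientation; "ft_force": force on the tool from outside, world axes, zero at the start; "moment": the same for the moment, N m; "opening": opening from 0.0 (shut) to 1.0 (fully open); "grip_force": force on a finger pad.
Only numpy, scipy, OpenCV 4.12 (cv2) and the standard library are available. Lean on these libraries where they do the work, as an engineer would, in place of code of your own. Each camera call takes 0.05 s, during which the arm holds its last target. There are 200 camera calls.

TASK

Fasten the new label roll: set the orange retaining knob from the bench onto the hub of the label unwinder, back it by feel (anticlockwise from above) until its lugs drop into the thread starts, then screw it clockwise until it is fully home against the stop. Do not force or slam the thread; leave the knob level on the hub and let go of it, with the label roll, the spare roll, the tape and the scanner left where they are.

Things in the scene. Friction and masses are not known exactly. Their poses are not given: they have to be found in the camera images.
- knob_bar (a point): Middle of the black grip bar on top of the orange retaining knob (loose, 0.2 kg, standing on the bench flange down). The bar is 62 mm long (its x), 18 mm wide (y) and 31 mm high (z), from 33 to 64 mm above the knob's foot; this point is half-way up it, 48.5 mm above the foot. The bar stands on a round cover 69 mm across. Both half turns give the same grasp.
- knob_foot (a point): Centre of the underside of the knob's flange (92 mm across, 4 mm thick), z up the knob. The knob is hollow; inside, just above the foot, sit three lugs 120 degrees apart, each 18 degrees wide and 4.5 mm high. Their angle to the bar is not given. Over the hub the knob has 1.5 mm of side play and turns freely.
- hub_seat (a point): On the axis of the unwinder's fixed hub, 80 mm above the bench, z up. knob_foot lies here (height 0) when the knob is home. The threaded top of the hub is 57 mm across and ends in a centring cone 25 mm above this point. It carries three coarse right-hand threads 120 degrees apart, at an angle that differs each time and is not in this pose.
- unwinder: The label unwinder, fixed: grey base 170 mm square, disc, hub with roll (top 77 mm); origin under its middle. Knob heights above hub_seat: 13 mm on the flat thread tops, 16 mm on the end ribs at the threads' ends. Turned clockwise there, lugs jam on a rib. Backed by up to 100 degrees it drops to 5-7 mm into the starts; while one lug hangs up it tilts: back a bit more.
- label_roll_center (a point): Centre of the white label roll on the hub: 128 mm across, 53 mm high, loose around the hub, its top 3 mm below hub_seat. It stays there. From the starts the knob is turned 74 to 96 degrees clockwise and sinks 5.2 mm per radian; a black spring washer resists the last 3 mm (15 N, some 0.3 N m), then the ribs stop the lugs dead: that is home. Over 0.8 N m is forcing it.
- spare_roll_center (a point): Centre of the spare white label roll standing on the bench, 128 mm across, 53 mm high, loose; to be left alone.
- tape_roll_center (a point): Centre of the brown packing tape roll lying on the bench, 104 mm across, 48 mm high, loose; to be left alone.
- scanner_center (a point): Middle of the black and grey hand scanner lying on the bench, about 145 x 66 x 34 mm, long along its x, loose; to be left alone.
Things that resemble listed ones, but are neither listed nor needed, are in the scene too. What is shaped like the part that bears knob_bar but green is not meant.

How it is judged:
By the outcome, as a careful person would: the job done as asked, in the order asked, and still so for the second after the job is handed in, with the robot touching nothing.
It also fails if it takes over 72 s, if anything falls off the work surface, if the arm or the gripper's body presses on something with over 40 N, if the wrist force passes 120 N, or if a joint passes its speed limit or range.

## Working session

There is one attempt and no reset: what is moved stays moved. The work goes in short steps, Python scripts to look and compute and a tool call to move; the robot and the scene stay as the last step left them, time stands still between calls to the robot, and variables do not carry over. Pictures are saved under pics/ and viewed, at most 10 in all, crops included, and the job is handed in when it is done.

Besides the shell and the picture viewer there is one more tool, called in YAML: its name, and indented under it one key for each argument. move_arm: Moves the arm, as the interface text tells. Its arguments: {"type":"object","properties":{"commands":{"type":"array"}},"required":["commands"]}

```bash
mkdir -p pics; ls; python3 - <<'E'
from cell import *
import cv2
for n in("top","side"):
    im=read_camera(n); cv2.imwrite(f"pics/{n}0.png",im)
    c=camera_info(n); print(n,c["K"],c["cam_to_world"])
print(state())
E
```

```text
pics
top [[396.11510297   0.         257.18294766]
 [  0.         396.11510297 198.17128889]
 [  0.           0.           1.        ]] [[ 5.66063525e-03 -9.94261721e-01  1.06825033e-01  4.32006312e+02]
 [-9.99942365e-01 -6.60257417e-03 -8.46597223e-03  9.57613838e+00]
 [ 9.12271232e-03 -1.06770953e-01 -9.94241791e-01  1.48733141e+03]
 [ 0.00000000e+00  0.00000000e+00  0.00000000e+00  1.00000000e+00]]
side [[373.84495958   0.         254.11389506]
 [  0.         373.84495958 194.54223831]
 [  0.           0.           1.        ]] [[-7.54411322e-01 -3.53931938e-01  5.52807146e-01  3.37624128e+00]
 [-6.56119718e-01  4.31298876e-01 -6.19264238e-01  6.89287498e+02]
 [-1.92477086e-02 -8.29887621e-01 -5.57598478e-01  6.60003682e+02]
 [ 0.00000000e+00  0.00000000e+00  0.00000000e+00  1.00000000e+00]]
{'t': 0.1, 'joints': array([-1.28656498e+00,  4.91498368e-01,  1.55939037e+00, -1.46397912e-05,
        1.09169121e+00, -1.05619366e-01]), 'qvel': array([-0.00180927, -0.0010976 , -0.00217047, -0.00074257,  0.00133119,
        0.00118192]), 'tau': array([ 2.35649371e-03, -6.13624620e+01, -2.58607686e+01,  6.93877763e-02,
        4.69964545e-02, -4.80012966e-05]), 'eef_pos': array([ 237.47772717, -577.89463857,  214.12010586]), 'tcp_rot': array([-3.14060949e+00, -9.11718207e-05,  3.89857425e-01]), 'ft_force': array([ 0.20335538,  0.29303237, -0.00318252]), 'moment': array([ 0.01953351,  0.00073209, -0.00532561]), 'grip_force': 0.0, 'opening': 1.0012205708391264}
```

View pics/top0.png

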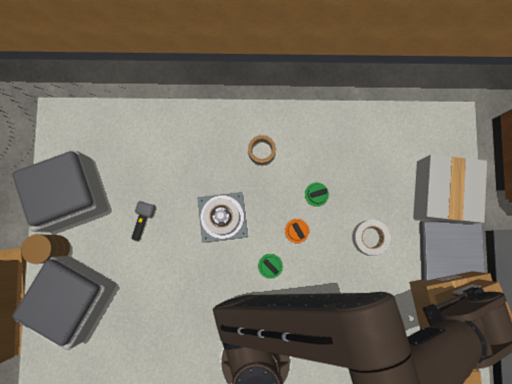

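View pics/side0.png

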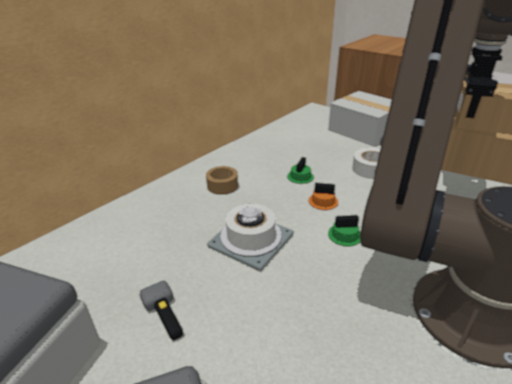

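The top view shows the orange knob at (297,231), with green look-alikes at (317,194) and (270,266). The unwinder is at (222,217), the spare roll at (372,238), the tape at (262,150) and the scanner at (142,220). Only the knob at (297,231) is orange, so it fits the description. I'll measure it and confirm with an enlarged crop.

```bash
cat > h.py <<'E'
from cell import *
import cv2, numpy as np
def ray(n,u,v):
    c=camera_info(n);T=c["cam_to_world"];d=T[:3,:3]@np.linalg.solve(c["K"],[u,v,1.]);return T[:3,3],d
def onz(n,u,v,z):
    o,d=ray(n,u,v);return o+d*(z-o[2])/d[2]
def proj(n,p):
    c=camera_info(n);T=c["cam_to_world"];q=c["K"]@(T[:3,:3].T@(np.array(p)-T[:3,3]));return q[:2]/q[2]
def orange(im):
    h=cv2.cvtColor(im,cv2.COLOR_BGR2HSV);return cv2.inRange(h,(5,200,120),(15,255,255))
def big(m):
    cs,_=cv2.findContours(m,cv2.RETR_EXTERNAL,cv2.CHAIN_APPROX_NONE);return max(cs,key=cv2.contourArea)
E
python3 - <<'E'
from h import *
im=read_camera("top");g=cv2.cvtColor(im,cv2.COLOR_BGR2GRAY)
m=np.zeros_like(orange(im));m[205:260,275:320]=orange(im)[205:260,275:320]
c=big(m);e=cv2.fitEllipse(cv2.convexHull(c));print("flange",e,onz("top",*e[0],4))
d=np.zeros_like(m);cv2.drawContours(d,[c],-1,255,-1);d=cv2.bitwise_and(d,(g<60).astype(np.uint8)*255)
b=big(d);r=cv2.minAreaRect(b);print("bar",r,onz("top",*r[0],62))
P=np.array([onz("top",*p,64)[:2] for p in b[:,0].astype(float)])
R=cv2.minAreaRect(P.astype(np.float32));print("bar world",R)
vx,vy=cv2.fitLine(np.array([onz("top",u,v,64)[:2] for v,u in np.argwhere(d>0)],np.float32),cv2.DIST_L2,0,.01,.01)[:2];print("axis",np.degrees(np.arctan2(vy,vx)))
w=np.zeros_like(m);w[190:245,196:250]=(g[190:245,196:250]>175)*255
e=cv2.fitEllipse(cv2.convexHull(big(w)));print("roll",e,onz("top",*e[0],77))
# base
k=np.zeros_like(m);k[188:247,192:253]=255
s=read_camera("side");gs=cv2.cvtColor(s,cv2.COLOR_BGR2GRAY)
w=np.zeros_like(m);ms=orange(s);w[180:212,300:345]=ms[180:212,300:345];e=cv2.fitEllipse(cv2.convexHull(big(w)));print("side orange",e)
a=cv2.resize(im[180:280,190:330],None,fx=4,fy=4,interpolation=2);b=cv2.resize(s[170:270,200:355],None,fx=3.6,fy=3.6,interpolation=2)
cv2.imwrite("pics/c1.png",a);cv2.imwrite("pics/c2.png",b)
E
```

```text
flange ((296.4710693359375, 230.55758666992188), (22.39705467224121, 22.913854598999023), 134.8271942138672) [ 470.63523323 -150.56517374    4.        ]
bar ((297.84613037109375, 230.2692108154297), (15.808956146240234, 4.437601566314697), 56.3099365234375) [ 470.18648936 -149.25132345   62.        ]
bar world ((470.1731872558594, -149.0089111328125), (56.29984664916992, 15.986799240112305), 33.658382415771484)
axis [31.788952]
roll ((221.849609375, 216.70616149902344), (42.69008255004883, 42.77587127685547), 17.850923538208008) [516.33552088 122.98860547  77.        ]Traceback (most recent call last):
  File "<stdin>", line 15, in <module>
cv2.error: OpenCV(4.12.0) /io/opencv/modules/imgproc/src/shapedescr.cpp:361: error: (-201:Incorrect size of input array) There should be at least 5 points to fit the ellipse in function 'fitEllipseNoDirect'
```

```bash
python3 - <<'E'
from h import *
im=read_camera("top");s=read_camera("side")
a=cv2.resize(im[180:260,190:330],None,fx=5,fy=5,interpolation=2);b=cv2.resize(s[170:240,210:350],None,fx=5,fy=5,interpolation=2)
cv2.imwrite("pics/c1.png",a[:, :]);cv2.imwrite("pics/c2.png",np.vstack([a,b])[:750])
cv2.imwrite("pics/c3.png",np.vstack([cv2.resize(a,(560,320)),cv2.resize(b,(560,280))]))
E
```

```text
(no output)
```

View pics/c3.png

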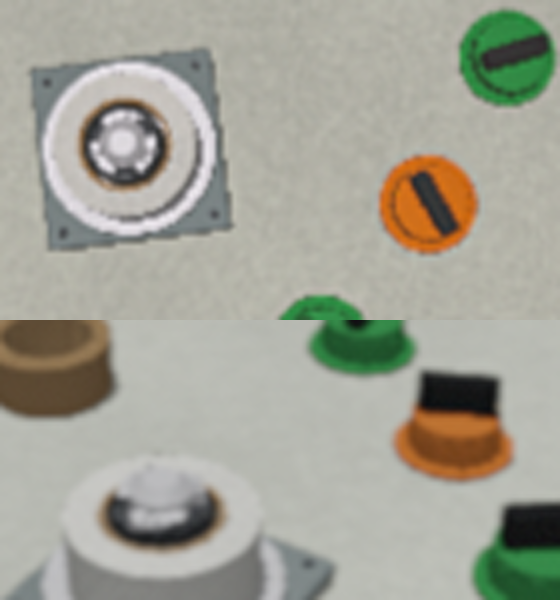

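The crop confirms that the orange knob, at top (297,231), is the only orange one, and its bar runs at about 32°. The hub shows as a dark ring inside the roll, near top (221,216). I'll locate it now.

```bash
python3 - <<'E'
from h import *
im=read_camera("top");s=read_camera("side")
def reg(im,x0,y0,x1,y1,f):
    m=np.zeros(im.shape[:2],np.uint8);m[y0:y1,x0:x1]=f(im[y0:y1,x0:x1]).astype(np.uint8)*255;return m
def core(a): # brown core or black washer
    h=cv2.cvtColor(a,cv2.COLOR_BGR2HSV);return (h[...,2]<100)|((h[...,1]>70))
for n,i,b in(("top",im,(207,202,235,229)),("side",s,(230,202,274,234))):
    m=reg(i,*b,core);e=cv2.fitEllipse(cv2.convexHull(np.argwhere(m>0)[:,::-1].astype(np.float32)));print(n,"core",e,onz(n,*e[0],77))
# cone tip
for n,uv in(("top",(220.3,215.4)),("side",(249.5,209))): print(n,onz(n,*uv,105))
# base square
h=cv2.cvtColor(im,cv2.COLOR_BGR2HSV);print(im[198,202],im[235,245])
# expected projections & knob side
m=reg(s,305,180,342,212,lambda a:cv2.cvtColor(a,cv2.COLOR_BGR2HSV)[...,1]>150)
e=cv2.fitEllipse(cv2.convexHull(np.argwhere(m>0)[:,::-1].astype(np.float32)));print("side knob",e)
m=reg(s,305,175,342,212,lambda a:a.max(2)<55);r=cv2.minAreaRect(np.argwhere(m>0)[:,::-1].astype(np.float32));print("side bar",r,proj("side",(470.2,-149.2,48.5)), proj("side",(470.4,-150,4)))
E
```

```text
top core ((220.63241577148438, 215.571044921875), (22.55504035949707, 22.937650680541992), 26.646455764770508) [520.35362403 127.38126136  77.        ]
side core ((250.1473846435547, 217.8913116455078), (16.810619354248047, 30.252553939819336), 89.54019927978516) [518.89518621 129.11764848  77.        ]
top [519.19001477 126.21108031 105.        ]
side [519.75262803 129.54629364 105.        ]
[127 126 117] [133 130 122]
side knob ((318.2746887207031, 194.62147521972656), (22.85349464416504, 39.66081237792969), 125.8904800415039)
side bar ((324.1931457519531, 188.18276977539062), (18.186960220336914, 8.304548263549805), 4.763641834259033) [324.23093779 188.06237384] [323.07479465 200.14188289]
```

The hub is at about (519.6, 128) and the knob at (470, -149) with its bar at 31.8°; both views agree on each. Next I move above the knob and turn the tool +9.5°.

move_arm:
  commands:
    - [[2.1, 3.9, -0.8], [0, 0, 0.95], 1]
    - [[2.1, 3.9, -0.8], [0, 0, 0.95], 1]
    - [[2.1, 3.9, -0.8], [0, 0, 0.95], 1]
    - [[2.1, 3.9, -0.8], [0, 0, 0.95], 1]
    - [[2.1, 3.9, -0.8], [0, 0, 0.95], 1]
    - [[2.1, 3.9, -0.8], [0, 0, 0.95], 1]
    - [[2.1, 3.9, -0.8], [0, 0, 0.95], 1]
    - [[2.1, 3.9, -0.8], [0, 0, 0.95], 1]
    - [[2.1, 3.9, -0.8], [0, 0, 0.95], 1]
    - [[2.1, 3.9, -0.8], [0, 0, 0.95], 1]

```text
t: 1.4
eef_pos: [448.2, -186.5, 134.6]
tcp_rot: [3.141, -0.0, 0.556]
ft_force: [1.1, -1.0, 0.4]
opening: 1.0
grip_force: 0.0
```

move_arm:
  commands:
    - [[1.1, 1.9, 0], [0, 0, 0], 1]
    - [[1.1, 1.9, 0], [0, 0, 0], 1]
    - [[0, 0, 0], [0, 0, 0], 1]
    - [[0, 0, 0], [0, 0, 0], 1]
    - [[0, 0, 0], [0, 0, 0], 1]

```text
t: 1.9
eef_pos: [469.2, -150.8, 134.7]
tcp_rot: [3.141, 0.0, 0.555]
ft_force: [0.1, 0.3, -0.3]
opening: 0.999
grip_force: 0.0
```

move_arm:
  commands:
    - [[0.1, 0.15, -2], [0, 0, 0], 1]
    - [[0, 0, -2], [0, 0, 0], 1]
    - [[0, 0, -2], [0, 0, 0], 1]
    - [[0, 0, -2], [0, 0, 0], 1]
    - [[0, 0, -1.1], [0, 0, 0], 1]
    - [[0, 0, -0.65], [0, 0, 0], 1]
    - [[0, 0, 0], [0, 0, 0], 1]

```text
t: 2.6
eef_pos: [470.3, -149.0, 36.8]
tcp_rot: [-3.141, 0.0, 0.555]
ft_force: [-0.4, -0.2, 0.3]
opening: 1.004
grip_force: 0.0
```

move_arm:
  commands:
    - [[0, 0, 0], [0, 0, 0], 0]
    - [[0, 0, 0], [0, 0, 0], 0]
    - [[0, 0, 0], [0, 0, 0], 0]
    - [[0, 0, 0], [0, 0, 0], 0]
    - [[0, 0, 0], [0, 0, 0], 0]
    - [[0, 0, 0], [0, 0, 0], 0]
    - [[0, 0, 0], [0, 0, 0], 0]
    - [[0, 0, 0], [0, 0, 0], 0]
    - [[0, 0, 0], [0, 0, 0], 0]

```text
t: 3.5
eef_pos: [470.5, -148.6, 37.1]
tcp_rot: [3.142, 0.0, 0.556]
ft_force: [-0.4, -0.6, 0.1]
opening: 0.302
grip_force: 0.0
```

move_arm:
  commands:
    - [[0, 0, 0], [0, 0, 0], 0]
    - [[0, 0, 0], [0, 0, 0], 0]
    - [[0, 0, 0], [0, 0, 0], 0]
    - [[0, 0, 0], [0, 0, 0], 0]

```text
t: 3.9
eef_pos: [470.6, -148.7, 37.2]
tcp_rot: [3.141, -0.0, 0.556]
ft_force: [0.1, -0.5, -0.4]
opening: 0.185
grip_force: 30.0
```

Gripped: the opening matches the 18 mm bar. I lift it, then carry it to the hub and turn it +58° on the way so the wrist has room.

move_arm:
  commands:
    - [[0, 0, 0.7], [0, 0, 0], 0]
    - [[0, 0, 2], [0, 0, 0], 0]
    - [[0, 0, 2.5], [0, 0, 0], 0]
    - [[0, 0, 2.5], [0, 0, 0], 0]
    - [[0, 0, 2.5], [0, 0, 0], 0]
    - [[0, 0, 2.5], [0, 0, 0], 0]
    - [[0, 0, 1.3], [0, 0, 0], 0]
    - [[0, 0, 0], [0, 0, 0], 0]

```text
t: 4.7
eef_pos: [470.8, -148.7, 179.0]
tcp_rot: [3.139, -0.002, 0.556]
ft_force: [0.9, -0.3, -2.3]
opening: 0.183
grip_force: 30.0
```

move_arm:
  commands:
    - [[0.25, 1.4, 0], [0, 0, 3], 0]
    - [[0.5, 2.8, 0], [0, 0, 6], 0]
    - [[0.5, 2.8, 0], [0, 0, 6], 0]
    - [[0.5, 2.8, 0], [0, 0, 6], 0]
    - [[0.5, 2.8, 0], [0, 0, 6], 0]
    - [[0.5, 2.8, 0], [0, 0, 6], 0]
    - [[0.5, 2.8, 0], [0, 0, 6], 0]
    - [[0.5, 2.8, 0], [0, 0, 6], 0]
    - [[0.5, 2.8, 0], [0, 0, 6], 0]
    - [[0.5, 2.8, 0], [0, 0, 6], 0]

```text
t: 5.7
eef_pos: [517.2, 119.3, 175.9]
tcp_rot: [-3.139, 0.0, 1.557]
ft_force: [0.7, -1.2, -1.2]
opening: 0.19
grip_force: 30.0
```

move_arm:
  commands:
    - [[0.1, 1.0, 0], [0, 0, 1], 0]
    - [[0, 0, 0], [0, 0, 0], 0]
    - [[0, 0, 0], [0, 0, 0], 0]
    - [[0, 0, 0], [0, 0, 0], 0]

```text
t: 6.1
eef_pos: [518.8, 126.5, 176.9]
tcp_rot: [-3.141, 0.0, 1.566]
ft_force: [-0.3, 0.7, -2.1]
opening: 0.186
grip_force: 30.0
```

```bash
python3 - <<'E'
from h import *
im=read_camera("top");s=read_camera("side");st=state()
print(st["joints"],st["eef_pos"],st["tcp_rot"],st["ft_force"],st["moment"])
a=cv2.resize(im[160:270,160:290],None,fx=4,fy=4,interpolation=2);b=cv2.resize(s[110:290,170:350],(440,440),interpolation=2)
b=cv2.resize(s[110:290,180:310],None,fx=2.44,fy=2.44);b=cv2.resize(b,(280,440))
cv2.imwrite("pics/d1.png",np.hstack([a[:440,:500],b]))
E
```

```text
[ 1.15456827e-01  4.07058719e-01  1.82545923e+00 -1.08446311e-04
  9.09172128e-01  1.20186213e-01] [518.94409047 126.50156406 177.1333894 ] [-3.14150619e+00  9.66208670e-05  1.56613358e+00] [ 0.71735374 -0.70545709 -2.27723249] [ 0.00249828 -0.02210568  0.02988037]
```

View pics/d1.png

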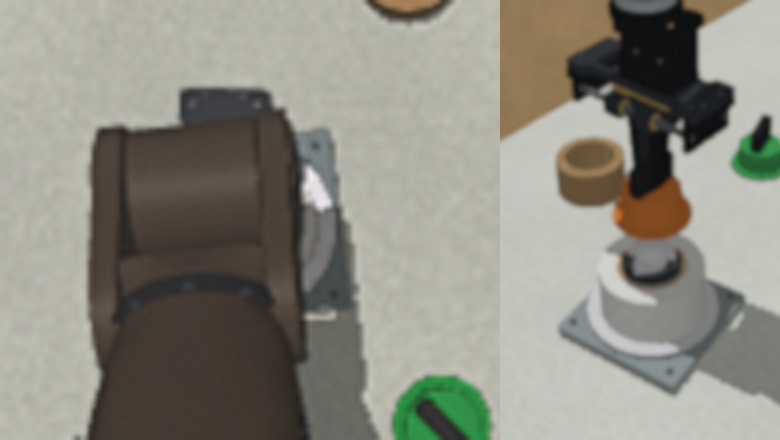

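The side view shows the knob hanging level and nearly centred above the hub. I'll check the lateral centring with the side camera.

```bash
python3 - <<'E'
from h import *
s=read_camera("side");z=state()["eef_pos"][2]
m=cv2.inRange(cv2.cvtColor(s,cv2.COLOR_BGR2HSV),(5,150,60),(18,255,255));k=np.zeros_like(m);k[175:222,222:272]=m[175:222,222:272]
c=big(k);print(cv2.boundingRect(c))
p=c[:,0];row={}
ext=[(v,p[p[:,1]==v][:,0].min(),p[p[:,1]==v][:,0].max()) for v in sorted(set(p[:,1]))];print(ext)
p=proj("side",(518.9,126.5,z-37));print("tcp axis foot",p, "hub axis",proj("side",(519.6,128,140)),proj("side",(519.6,128,77)))
E
```

```text
(233, 182, 35, 25)
[(np.int32(182), np.int32(258), np.int32(259)), (np.int32(183), np.int32(238), np.int32(260)), (np.int32(184), np.int32(237), np.int32(261)), (np.int32(185), np.int32(236), np.int32(261)), (np.int32(186), np.int32(236), np.int32(262)), (np.int32(187), np.int32(236), np.int32(262)), (np.int32(188), np.int32(236), np.int32(262)), (np.int32(189), np.int32(236), np.int32(262)), (np.int32(190), np.int32(236), np.int32(263)), (np.int32(191), np.int32(236), np.int32(264)), (np.int32(192), np.int32(235), np.int32(265)), (np.int32(193), np.int32(235), np.int32(266)), (np.int32(194), np.int32(234), np.int32(266)), (np.int32(195), np.int32(234), np.int32(266)), (np.int32(196), np.int32(233), np.int32(267)), (np.int32(197), np.int32(233), np.int32(267)), (np.int32(198), np.int32(233), np.int32(267)), (np.int32(199), np.int32(234), np.int32(266)), (np.int32(200), np.int32(234), np.int32(266)), (np.int32(201), np.int32(235), np.int32(265)), (np.int32(202), np.int32(236), np.int32(264)), (np.int32(203), np.int32(237), np.int32(262)), (np.int32(204), np.int32(239), np.int32(261)), (np.int32(205), np.int32(240), np.int32(260)), (np.int32(206), np.int32(243), np.int32(256))]
tcp axis foot [250.20446617 197.05129544] hub axis [249.59152364 197.27804195] [250.23052819 217.57950392]
```

move_arm:
  commands:
    - [[0.07, 0.13, -0.8], [0, 0, 0], 0]
    - [[0, 0, -0.8], [0, 0, 0], 0]
    - [[0, 0, -0.8], [0, 0, 0], 0]
    - [[0, 0, -0.8], [0, 0, 0], 0]
    - [[0, 0, -0.4], [0, 0, 0], 0]
    - [[0, 0, -0.2], [0, 0, 0], 0]
    - [[0, 0, 0], [0, 0, 0], 0]
    - [[0, 0, 0], [0, 0, 0], 0]

```text
t: 7.05
eef_pos: [519.8, 128.7, 139.4]
tcp_rot: [3.141, -0.0, 1.568]
ft_force: [0.8, -0.1, -2.0]
opening: 0.186
grip_force: 30.0
```

move_arm:
  commands:
    - [[0, 0, -0.1], [0, 0, 0], 0]
    - [[0, 0, -0.1], [0, 0, 0], 0]
    - [[0, 0, -0.1], [0, 0, 0], 0]
    - [[0, 0, -0.1], [0, 0, 0], 0]
    - [[0, 0, 0], [0, 0, 0], 0]
    - [[0, 0, 0], [0, 0, 0], 0]

```text
t: 7.65
eef_pos: [519.7, 128.7, 135.1]
tcp_rot: [3.142, 0.0, 1.568]
ft_force: [-0.8, -0.0, -3.1]
opening: 0.188
grip_force: 30.0
```

```bash
python3 -c "
from cell import *
s=state();print(s['ft_force'],s['moment'],s['eef_pos'])"
```

```text
[-0.78232169 -0.00463839 -3.13506517] [-0.00228717 -0.13228992  0.01242595] [519.71295162 128.6796546  135.14902449]
```

move_arm:
  commands:
    - [[0, 0, -0.1], [0, 0, 0], 0]
    - [[0, 0, -0.05], [0, 0, 0], 0]
    - [[0, 0, 0], [0, 0, 0], 0]
    - [[0, 0, 0], [0, 0, 0], 0]

```text
t: 8.05
eef_pos: [519.7, 128.7, 133.6]
tcp_rot: [3.142, 0.0, 1.568]
ft_force: [-0.1, -0.1, -3.0]
opening: 0.186
grip_force: 30.0
```

move_arm:
  commands:
    - [[0, 0, -0.05], [0, 0, 0], 0]
    - [[0, 0, -0.05], [0, 0, 0], 0]
    - [[0, 0, 0], [0, 0, 0], 0]
    - [[0, 0, 0], [0, 0, 0], 0]

```text
t: 8.45
eef_pos: [519.7, 128.7, 132.6]
tcp_rot: [3.142, -0.0, 1.568]
ft_force: [0.4, 0.0, -1.4]
opening: 0.188
grip_force: 30.0
```

move_arm:
  commands:
    - [[0, 0, -0.05], [0, 0, 0], 0]
    - [[0, 0, -0.05], [0, 0, 0], 0]
    - [[0, 0, 0], [0, 0, 0], 0]
    - [[0, 0, 0], [0, 0, 0], 0]

```text
t: 8.85
eef_pos: [519.8, 128.7, 132.5]
tcp_rot: [3.141, -0.0, 1.568]
ft_force: [-3.2, -1.6, 8.9]
opening: 0.191
grip_force: 30.0
```

move_arm:
  commands:
    - [[0, 0, -0.05], [0, 0, 0], 0]
    - [[0, 0, -0.05], [0, 0, 0], 0]
    - [[0, 0, 0], [0, 0, 0], 0]
    - [[0, 0, 0], [0, 0, 0], 0]

```text
t: 9.25
eef_pos: [519.9, 128.7, 132.3]
tcp_rot: [3.14, -0.0, 1.568]
ft_force: [-4.9, -0.3, 18.0]
opening: 0.189
grip_force: 30.0
```

Contact came at TCP z ≈ 132.6, foot 95.5, so the lugs sit on the end ribs. I ease the load and back anticlockwise.

move_arm:
  commands:
    - [[-0.03, 0, 0.1], [0, 0, 0], 0]
    - [[0, 0, 0], [0, 0, 3], 0]
    - [[0, 0, 0], [0, 0, 3], 0]
    - [[0, 0, 0], [0, 0, 3], 0]
    - [[0, 0, 0], [0, 0, 0], 0]

```text
t: 9.75
eef_pos: [520.0, 128.7, 132.1]
tcp_rot: [3.14, 0.0, 1.726]
ft_force: [-0.3, -0.0, 1.7]
opening: 0.189
grip_force: 30.0
```

```bash
python3 -c "
from cell import *
s=state();print(s['ft_force'],s['moment'],s['eef_pos'],s['joints'])"
```

```text
[-0.27859697 -0.03370928  1.74823659] [ 0.07190342 -0.29104327 -0.04918453] [519.95660953 128.73441026 132.11406559] [ 1.19349091e-01  4.68733678e-01  1.86895649e+00  4.86496235e-05
  8.02234910e-01 -3.55228299e-02]
```

move_arm:
  commands:
    - [[0, 0, -0.05], [0, 0, 2], 0]
    - [[0, 0, -0.05], [0, 0, 2], 0]
    - [[0, 0, 0], [0, 0, 0], 0]

```text
t: 10.05
eef_pos: [519.2, 128.6, 130.4]
tcp_rot: [-3.141, -0.0, 1.794]
ft_force: [0.6, 0.3, -2.6]
opening: 0.191
grip_force: 30.0
```

move_arm:
  commands:
    - [[0, 0, -0.05], [0, 0, 2], 0]
    - [[0, 0, -0.05], [0, 0, 2], 0]
    - [[0, 0, 0], [0, 0, 0], 0]

```text
t: 10.35
eef_pos: [519.3, 128.7, 129.6]
tcp_rot: [-3.141, -0.0, 1.863]
ft_force: [-0.1, 0.2, -0.8]
opening: 0.187
grip_force: 30.0
```

move_arm:
  commands:
    - [[0, 0, -0.05], [0, 0, 0], 0]
    - [[0, 0, -0.05], [0, 0, 0], 0]
    - [[0, 0, 0], [0, 0, 0], 0]

```text
t: 10.65
eef_pos: [519.4, 128.7, 129.5]
tcp_rot: [3.141, 0.0, 1.863]
ft_force: [-3.0, -0.8, 10.5]
opening: 0.189
grip_force: 30.0
```

It is now on the flat thread tops, at the expected 13 mm, which puts the foot at TCP − 36.5. I keep backing with about 10 N of press.

move_arm:
  commands:
    - [[0, 0, 0], [0, 0, 4], 0]
    - [[0, 0, 0], [0, 0, 4], 0]
    - [[0, 0, 0], [0, 0, 4], 0]
    - [[0, 0, 0], [0, 0, 0], 0]

```text
t: 11.05
eef_pos: [520.0, 128.8, 129.5]
tcp_rot: [3.14, 0.001, 2.074]
ft_force: [-0.6, 0.5, 8.0]
opening: 0.187
grip_force: 30.0
```

move_arm:
  commands:
    - [[0, 0, 0], [0, 0, 4], 0]
    - [[0, 0, 0], [0, 0, 4], 0]
    - [[0, 0, 0], [0, 0, 4], 0]
    - [[0, 0, 0], [0, 0, 0], 0]

```text
t: 11.45
eef_pos: [520.1, 128.8, 129.5]
tcp_rot: [3.14, 0.001, 2.284]
ft_force: [-0.1, -0.1, 8.9]
opening: 0.19
grip_force: 30.0
```

move_arm:
  commands:
    - [[0, 0, 0], [0, 0, 4], 0]
    - [[0, 0, 0], [0, 0, 4], 0]
    - [[0, 0, 0], [0, 0, 4], 0]
    - [[0, 0, 0], [0, 0, 0], 0]

```text
t: 11.85
eef_pos: [520.1, 128.8, 129.6]
tcp_rot: [3.14, 0.002, 2.493]
ft_force: [-0.2, 0.1, 9.3]
opening: 0.191
grip_force: 30.0
```

move_arm:
  commands:
    - [[0, 0, 0], [0, 0, 4], 0]
    - [[0, 0, 0], [0, 0, 4], 0]
    - [[0, 0, 0], [0, 0, 4], 0]
    - [[0, 0, 0], [0, 0, 0], 0]

```text
t: 12.25
eef_pos: [520.1, 128.8, 129.6]
tcp_rot: [3.14, 0.002, 2.703]
ft_force: [0.1, -0.3, 8.0]
opening: 0.189
grip_force: 30.0
```

move_arm:
  commands:
    - [[0, 0, 0], [0, 0, 4], 0]
    - [[0, 0, 0], [0, 0, 4], 0]
    - [[0, 0, 0], [0, 0, 0], 0]

```text
t: 12.55
eef_pos: [519.9, 128.9, 129.5]
tcp_rot: [3.141, 0.002, 2.842]
ft_force: [-1.8, 0.5, 7.5]
opening: 0.189
grip_force: 30.0
```

move_arm:
  commands:
    - [[0, 0, 0], [0, 0, 4], 0]
    - [[0, 0, 0], [0, 0, 4], 0]
    - [[0, 0, 0], [0, 0, 0], 0]

```text
t: 12.85
eef_pos: [519.7, 128.9, 129.3]
tcp_rot: [3.141, 0.001, 2.982]
ft_force: [-1.5, 1.0, 6.8]
opening: 0.188
grip_force: 30.0
```

move_arm:
  commands:
    - [[0, 0, 0], [0, 0, 4], 0]
    - [[0, 0, 0], [0, 0, 4], 0]
    - [[0, 0, 0], [0, 0, 0], 0]

```text
t: 13.15
eef_pos: [519.3, 128.7, 128.6]
tcp_rot: [3.142, -0.0, 3.121]
ft_force: [-0.1, 0.0, -2.0]
opening: 0.185
grip_force: 30.0
```

The support is gone, so the lugs are over the starts. I lower gently.

move_arm:
  commands:
    - [[0, 0, -0.05], [0, 0, 2], 0]
    - [[0, 0, -0.1], [0, 0, 0], 0]
    - [[0, 0, 0], [0, 0, 0], 0]

```text
t: 13.45
eef_pos: [519.3, 128.6, 126.9]
tcp_rot: [3.142, -0.001, -3.13]
ft_force: [0.3, 1.2, -2.6]
opening: 0.189
grip_force: 30.0
```

move_arm:
  commands:
    - [[0, 0, -0.1], [0, 0, 0], 0]
    - [[0, 0, -0.1], [0, 0, 0], 0]
    - [[0, 0, 0], [0, 0, 0], 0]

```text
t: 13.75
eef_pos: [519.4, 128.7, 125.0]
tcp_rot: [3.142, -0.0, -3.128]
ft_force: [0.4, -0.5, -2.6]
opening: 0.184
grip_force: 30.0
```

move_arm:
  commands:
    - [[0, 0, -0.1], [0, 0, 0], 0]
    - [[0, 0, 0], [0, 0, 0], 0]

```text
t: 13.95
eef_pos: [519.4, 128.7, 124.0]
tcp_rot: [3.142, -0.0, -3.127]
ft_force: [-0.2, -0.2, -2.7]
opening: 0.186
grip_force: 30.0
```

move_arm:
  commands:
    - [[0, 0, -0.05], [0, 0, 0], 0]
    - [[0, 0, -0.05], [0, 0, 0], 0]
    - [[0, 0, 0], [0, 0, 0], 0]

```text
t: 14.25
eef_pos: [519.4, 128.7, 123.1]
tcp_rot: [3.141, -0.0, -3.127]
ft_force: [-0.6, -0.7, -3.0]
opening: 0.187
grip_force: 30.0
```

move_arm:
  commands:
    - [[0, 0, -0.05], [0, 0, 0], 0]
    - [[0, 0, -0.05], [0, 0, 0], 0]
    - [[0, 0, 0], [0, 0, 0], 0]

```text
t: 14.55
eef_pos: [519.5, 128.7, 122.6]
tcp_rot: [3.141, 0.0, -3.127]
ft_force: [-2.5, 0.5, 4.5]
opening: 0.186
grip_force: 30.0
```

It dropped into the starts at about 6.3 mm, level and within the 5–7 mm range. Now I screw clockwise, sinking 0.09 mm per degree.

move_arm:
  commands:
    - [[0, 0, -0.02], [0, 0, -4], 0]
    - [[0, 0, -0.036], [0, 0, -4], 0]
    - [[0, 0, -0.036], [0, 0, -4], 0]
    - [[0, 0, 0], [0, 0, 0], 0]

```text
t: 14.95
eef_pos: [519.6, 128.6, 121.5]
tcp_rot: [3.141, 0.0, 2.946]
ft_force: [-1.4, -1.8, 2.4]
opening: 0.185
grip_force: 30.0
```

```bash
cat > m.py <<'E'
from cell import *
import numpy as np
s=state();print(s['ft_force'].round(1),s['moment'].round(3),s['eef_pos'].round(2),np.degrees(s['tcp_rot'][2]).round(1),s['joints'][5].round(2))
E
python3 m.py
```

```text
[-1.4 -1.8  2.4] [-0.18   0.168 -0.053] [519.56 128.64 121.47] 168.8 -1.26
```

move_arm:
  commands:
    - [[0, 0, -0.036], [0, 0, -4], 0]
    - [[0, 0, -0.036], [0, 0, -4], 0]
    - [[0, 0, -0.036], [0, 0, -4], 0]
    - [[0, 0, 0], [0, 0, 0], 0]

```text
t: 15.35
eef_pos: [519.7, 128.7, 120.4]
tcp_rot: [3.141, 0.001, 2.738]
ft_force: [-0.3, 0.7, 2.3]
opening: 0.184
grip_force: 30.0
```

```bash
python3 m.py
```

```text
[-0.3  0.7  2.3] [-0.093 -0.107  0.031] [519.73 128.69 120.39] 156.9 -1.05
```

move_arm:
  commands:
    - [[0, 0, -0.036], [0, 0, -4], 0]
    - [[0, 0, -0.036], [0, 0, -4], 0]
    - [[0, 0, -0.036], [0, 0, -4], 0]
    - [[0, 0, 0], [0, 0, 0], 0]

```text
t: 15.75
eef_pos: [519.8, 128.7, 119.4]
tcp_rot: [3.141, 0.001, 2.53]
ft_force: [0.0, 0.2, 4.1]
opening: 0.187
grip_force: 30.0
```

```bash
python3 m.py
```

```text
[0.  0.2 4.1] [-0.051 -0.145 -0.124] [519.8  128.7  119.37] 144.9 -0.84
```

move_arm:
  commands:
    - [[0, 0, -0.027], [0, 0, -3], 0]
    - [[0, 0, -0.027], [0, 0, -3], 0]
    - [[0, 0, -0.027], [0, 0, -3], 0]
    - [[0, 0, 0], [0, 0, 0], 0]

```text
t: 16.15
eef_pos: [519.8, 128.7, 118.7]
tcp_rot: [3.141, 0.001, 2.374]
ft_force: [0.0, -0.5, 5.4]
opening: 0.19
grip_force: 30.0
```

```bash
python3 m.py
```

```text
[ 0.  -0.5  5.4] [-0.026 -0.192 -0.083] [519.84 128.7  118.68] 136.0 -0.68
```

move_arm:
  commands:
    - [[0, 0, -0.027], [0, 0, -3], 0]
    - [[0, 0, -0.027], [0, 0, -3], 0]
    - [[0, 0, -0.027], [0, 0, -3], 0]
    - [[0, 0, 0], [0, 0, 0], 0]

```text
t: 16.55
eef_pos: [519.9, 128.7, 118.0]
tcp_rot: [3.14, 0.001, 2.217]
ft_force: [-0.6, -1.2, 7.3]
opening: 0.187
grip_force: 30.0
```

```bash
python3 m.py
```

```text
[-0.6 -1.2  7.3] [-0.058 -0.084 -0.029] [519.92 128.73 118.05] 127.0 -0.53
```

move_arm:
  commands:
    - [[0, 0, -0.018], [0, 0, -2], 0]
    - [[0, 0, -0.018], [0, 0, -2], 0]
    - [[0, 0, -0.018], [0, 0, -2], 0]
    - [[0, 0, -0.018], [0, 0, -2], 0]
    - [[0, 0, 0], [0, 0, 0], 0]

```text
t: 17.05
eef_pos: [520.1, 128.7, 117.6]
tcp_rot: [3.14, 0.001, 2.078]
ft_force: [-0.1, -0.5, 9.5]
opening: 0.189
grip_force: 30.0
```

```bash
python3 m.py
```

```text
[-0.1 -0.5  9.5] [-0.021 -0.046  0.065] [520.09 128.73 117.58] 119.1 -0.39
```

move_arm:
  commands:
    - [[0, 0, -0.018], [0, 0, -2], 0]
    - [[0, 0, -0.018], [0, 0, -2], 0]
    - [[0, 0, 0], [0, 0, 0], 0]

```text
t: 17.35
eef_pos: [520.2, 128.7, 117.3]
tcp_rot: [3.139, 0.001, 2.008]
ft_force: [-0.4, -1.1, 11.3]
opening: 0.186
grip_force: 30.0
```

```bash
python3 m.py
```

```text
[-0.4 -1.1 11.3] [-0.143  0.012  0.04 ] [520.16 128.75 117.33] 115.1 -0.32
```

move_arm:
  commands:
    - [[0, 0, -0.012], [0, 0, -2], 0]
    - [[0, 0, -0.012], [0, 0, -2], 0]
    - [[0, 0, 0], [0, 0, 0], 0]

```text
t: 17.65
eef_pos: [520.2, 128.8, 117.2]
tcp_rot: [3.139, 0.001, 1.938]
ft_force: [0.9, -0.4, 11.6]
opening: 0.184
grip_force: 30.0
```

```bash
python3 m.py
```

```text
[ 0.9 -0.4 11.6] [-0.059 -0.009  0.17 ] [520.24 128.75 117.18] 111.1 -0.25
```

move_arm:
  commands:
    - [[0, 0, -0.012], [0, 0, -2], 0]
    - [[0, 0, -0.012], [0, 0, -2], 0]
    - [[0, 0, 0], [0, 0, 0], 0]

```text
t: 17.95
eef_pos: [520.3, 128.8, 117.0]
tcp_rot: [3.139, 0.001, 1.869]
ft_force: [-0.1, -0.4, 13.8]
opening: 0.186
grip_force: 30.0
```

```bash
python3 m.py
```

```text
[-0.1 -0.4 13.8] [-0.076 -0.001  0.103] [520.31 128.76 117.03] 107.1 -0.18
```

move_arm:
  commands:
    - [[0, 0, -0.006], [0, 0, -2], 0]
    - [[0, 0, -0.006], [0, 0, -2], 0]
    - [[0, 0, 0], [0, 0, 0], 0]

```text
t: 18.25
eef_pos: [520.4, 128.8, 117.0]
tcp_rot: [3.139, 0.0, 1.799]
ft_force: [0.4, -0.2, 13.0]
opening: 0.186
grip_force: 30.0
```

```bash
python3 m.py
```

```text
[ 0.4 -0.2 13. ] [-0.104  0.028  0.126] [520.37 128.78 116.97] 103.1 -0.11
```

move_arm:
  commands:
    - [[0, 0, -0.006], [0, 0, -1.5], 0]
    - [[0, 0, -0.006], [0, 0, -1.5], 0]
    - [[0, 0, 0], [0, 0, 0], 0]

```text
t: 18.55
eef_pos: [520.0, 128.7, 116.9]
tcp_rot: [3.139, 0.0, 1.747]
ft_force: [-1.2, -0.5, 14.8]
opening: 0.186
grip_force: 30.0
```

```bash
python3 m.py
```

```text
[-1.2 -0.5 14.8] [-0.122  0.367  0.234] [520.02 128.75 116.87] 100.1 -0.06
```

move_arm:
  commands:
    - [[0, 0, -0.004], [0, 0, -1.5], 0]
    - [[0, 0, -0.004], [0, 0, -1.5], 0]
    - [[0, 0, 0], [0, 0, 0], 0]

```text
t: 18.85
eef_pos: [519.6, 128.7, 116.8]
tcp_rot: [3.14, 0.0, 1.696]
ft_force: [-4.6, -0.7, 16.4]
opening: 0.192
grip_force: 30.4
```

```bash
python3 m.py
```

```text
[-4.6 -0.7 16.4] [-0.094  0.706  0.77 ] [519.61 128.73 116.79] 97.2 -0.0
```

move_arm:
  commands:
    - [[0, 0, -0.004], [0, 0, -1.5], 0]
    - [[0, 0, 0], [0, 0, 0], 0]

```text
t: 19.05
eef_pos: [519.7, 128.6, 116.8]
tcp_rot: [3.14, 0.001, 1.67]
ft_force: [-3.3, -2.0, 17.0]
opening: 0.19
grip_force: 30.8
```

```bash
python3 m.py
```

```text
[-3.3 -2.  17. ] [-0.372  0.668  0.84 ] [519.66 128.57 116.78] 95.7 0.02
```

The moment stepped up sharply at 85° of turn with the foot at home height, so this is the stop. I unload the twist straight away.

move_arm:
  commands:
    - [[0, 0, 0.03], [0, 0, 2], 0]
    - [[0, 0, 0], [0, 0, 0], 0]

```text
t: 19.25
eef_pos: [519.6, 128.6, 116.9]
tcp_rot: [3.14, 0.0, 1.705]
ft_force: [-4.1, -2.1, 13.7]
opening: 0.19
grip_force: 29.8
```

```bash
python3 m.py
```

```text
[-4.1 -2.1 13.7] [-0.441  0.518  0.278] [519.62 128.61 116.89] 97.7 -0.01
```

move_arm:
  commands:
    - [[0, 0, 0.1], [0, 0, 0], 0]
    - [[0, 0, 0], [0, 0, 0], 0]

```text
t: 19.45
eef_pos: [519.6, 128.6, 117.2]
tcp_rot: [3.141, 0.0, 1.703]
ft_force: [-1.0, -1.0, 6.6]
opening: 0.191
grip_force: 29.9
```

```bash
python3 m.py
```

```text
[-1.  -1.   6.6] [-0.323  0.074  0.32 ] [519.57 128.61 117.2 ] 97.6 -0.01
```

move_arm:
  commands:
    - [[0, 0, 0], [0, 0, 0], 0.3]
    - [[0, 0, 0], [0, 0, 0], 0.5]
    - [[0, 0, 0], [0, 0, 0], 0.5]
    - [[0, 0, 0], [0, 0, 0], 0.5]
    - [[0, 0, 0], [0, 0, 0], 0.5]
    - [[0, 0, 0], [0, 0, 0], 0.5]
    - [[0, 0, 0], [0, 0, 0], 0.5]

```text
t: 20.15
eef_pos: [519.4, 128.7, 116.8]
tcp_rot: [3.142, -0.0, 1.699]
ft_force: [0.8, -0.6, -0.4]
opening: 0.497
grip_force: 0.0
```

Released. I raise the arm and back away so both cameras can see it.

move_arm:
  commands:
    - [[0, 0, 1], [0, 0, 0], 0.5]
    - [[0, 0, 2], [0, 0, 0], 0.5]
    - [[0, 0, 3], [0, 0, 0], 0.5]
    - [[0, 0, 3], [0, 0, 0], 0.5]
    - [[0, -3, 2], [0, 0, 0], 0.5]
    - [[0, -3.5, 0], [0, 0, 0], 0.5]
    - [[0, -3.5, 0], [0, 0, 0], 0.5]
    - [[0, -3.5, 0], [0, 0, 0], 0.5]
    - [[0, -3.5, 0], [0, 0, 0], 0.5]
    - [[0, -3.5, 0], [0, 0, 0], 0.5]

```text
t: 21.15
eef_pos: [519.3, -77.7, 227.8]
tcp_rot: [3.141, 0.0, 1.699]
ft_force: [0.8, 0.3, -0.3]
opening: 0.501
grip_force: 0.0
```

move_arm:
  commands:
    - [[0, -3, 0], [0, 0, 0], 0.5]
    - [[0, -3, 0], [0, 0, 0], 0.5]
    - [[0, 0, 0], [0, 0, 0], 0.5]
    - [[0, 0, 0], [0, 0, 0], 0.5]

```text
t: 21.55
eef_pos: [519.3, -136.5, 227.3]
tcp_rot: [3.141, -0.0, 1.697]
ft_force: [-0.4, -1.0, -0.4]
opening: 0.5
grip_force: 0.0
```

```bash
python3 - <<'E'
from h import *
im=read_camera("top");s=read_camera("side")
a=cv2.resize(im[170:260,180:280],(440,396),interpolation=2);b=cv2.resize(s[170:260,210:290],(352,396),interpolation=2)
cv2.imwrite("pics/e1.png",np.hstack([a,b]))
for n,i,bx in(("top",im,(195,190,250,245)),("side",s,(220,180,280,240))):
    m=cv2.inRange(cv2.cvtColor(i,cv2.COLOR_BGR2HSV),(5,150,60),(18,255,255));k=np.zeros_like(m);x0,y0,x1,y1=bx;k[y0:y1,x0:x1]=m[y0:y1,x0:x1]
    e=cv2.fitEllipse(cv2.convexHull(big(k)));print(n,e,cv2.boundingRect(big(k)),onz(n,*e[0],84),proj(n,(519.4,128.7,84)))
    g=(i.max(2)<60).astype(np.uint8)*255;q=np.zeros_like(g);q[y0:y1,x0:x1]=g[y0:y1,x0:x1]
    if n=="top":
        P=np.array([onz(n,*p,144)[:2] for p in big(q)[:,0].astype(float)],np.float32);print("bar",cv2.minAreaRect(P))
# side: lower edge of flange expected heights
    
for z in(80,82,85): print(z,[max(proj("side",(519.4+46*np.cos(t),128.7+46*np.sin(t),z))[1] for t in np.linspace(0,6.28,60))])
E
```

```text
top ((220.51705932617188, 215.41122436523438), (24.432024002075195, 24.80844497680664), 80.7259750366211) (208, 203, 25, 25) [520.47946717 127.21379262  84.        ] [220.09258337 215.71292296]
bar ((519.5355224609375, 125.63544464111328), (12.991498947143555, 57.49826431274414), 8.52354621887207)
side ((249.7607879638672, 214.19517517089844), (26.89472198486328, 33.18033981323242), 91.39522552490234) (234, 202, 33, 25) [523.77716561 124.83293762  84.        ] [250.03869124 215.55561716]
80 [np.float64(228.18157566721086)]
82 [np.float64(227.54554756495568)]
85 [np.float64(226.58859823079928)]
```

View pics/e1.png

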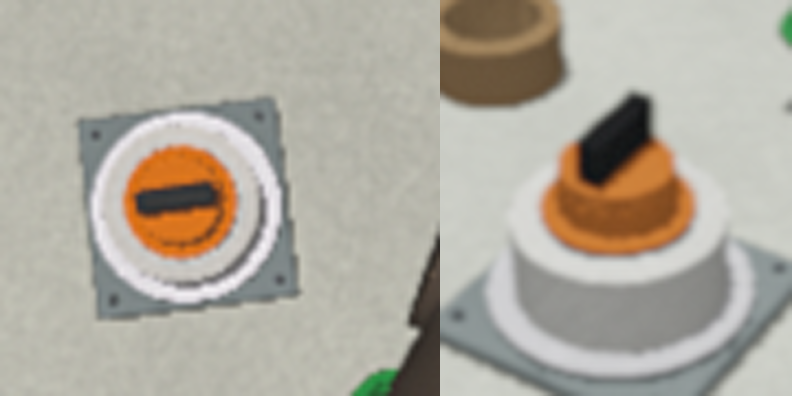

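The pictures show the knob level and centred on the hub at top (220,215), with its bar at about 98° and not sprung back. The roll is in place and the arm is clear. I hand the job in.

```bash
python3 -c "
from cell import *
print(env.job_done())"
```

```text
the job is handed in; nothing more can be done
None
```

The orange knob is on the hub, screwed clockwise about 85° to the stop, level and released, and the job is handed in at about 22 s; the twist peaked at about 0.84 N m at the stop, just over the 0.8 N m limit, before I eased it.

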